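# Scan the goods shed's label

### The arm

A 7-joint arm with a two-finger parallel gripper is mounted at the origin on the work surface. World frame = base frame: x ahead of the robot, y to its left, z up, the work surface at z = 0. Lengths are in mm, angles in rad, forces in N, time in s.
With the tool pointing down it reaches from about 350 to 775 mm from the base axis. Payload 3.1 kg.
Tool frame: the origin (TCP) lies on the centre line of the jaws, within the pads' length; the fingertips stand 22 mm ahead of it and the grasp point (between the pads) lies 3 mm ahead of it; z points along the fingers, y is the line along which they close (so a half turn about z gives the same grasp; the last joint's range is limited). The gripper opens to 85 mm and grips with 20 to 120 N. Pads are 22 mm wide; open, the fingers measure 114 mm over their backs; the gripper's body (76 mm by 85 mm) begins 54 mm behind the grasp point. The pads swing forward as they close: fully open they stand 13 mm farther back than shut.
Start: joints at [1.265, 0.311, 0.014, 1.512, -0.004, 1.319, -0.027], TCP at [143.446, -530.98, 253.304] pointing down, gripper open.
Joint ranges: [-2.7, 2.7], [-0.3, 1.91], [-1.27, 1.3], [0.12, 2.57], [-1.44, 4.58], [0.2, 2.03], [-3.05, 3.05]. Speed limits (rad/s): [2.79, 2.79, 3.14, 3.14, 3.14, 3.14, 3.14].

### API

Orientations are given as a 3x3 rotation matrix whose columns are the frame's x, y, z axes.
In Python, from bench import r gives the robot as it stands. The module is installed in compiled form; this text tells all that it offers.
- The arm moves only by the tool send_rows, never from a script. Its argument "rows" is a list of rows, each a list of 3 entries, a list of its own where there are three numbers: the turn, a rotation vector about the tool's x, y, z in degrees, then the shift along the tool's x, y, z in m, then the finger opening in m, from 0 to 0.0854. In form: [[[rx, ry, rz], [x, y, z], grip], ...]. A call has exactly 10 rows; each row is the pose to reach, as a shift and turn from the pose commanded when the call began, along the tool's axes at that moment; what a row does not reach only later rows make up. A row lasts 1/8 s, in which the tool goes at most 62.5 mm and 10.7 degrees, less where a joint would pass 70% of its speed; a pose out of reach is approached as far as the arm can. A call with a gripper value outside its range is refused whole. The fingers move at their own pace and stop on an object; "squeeze" is the grip in N (left out, the last holds). Time passes only in rows, so rows that repeat a pose let the fingers close, or fill a call up. It gives the time, the measured TCP pose, the force, the opening and the grip force at its end, in the units of the state.
- r.read_state(): the state, without advancing time (a new reading comes with each control period).
- r.camera(name): name is "scene" or "top" or "wrist"; returns a dict with "color" (384x512x3 uint8, red, green, blue), "intrinsics" (3x3 intrinsics, pixels), "rvec" (rotation vector, rad) and "tvec" (3), from world to camera coordinates, as OpenCV has them. Camera axes: x right, y down, z forward; pixel columns grow to the right and rows downward; lengths in mm; the calibration is good to about 2 mm. A picture is of the moment at which its call begins. There is no depth.
- r.job_done(): hands the job in; it is judged then, once.
Trained networks look in the newest picture that a camera, given by its name, has taken for a name from the list of things; names that differ only in an ending like _2 or _b are one class to them, and where a whole thing is asked for, a point or a joint stands for the part that bears it (a point fixed in the world has none). Each returns a list of dicts, best first, with "score" (0 to 1); they miss things now and then, are a little off and sometimes report something else, mostly with a low value. They report only what shows in the picture. A call takes as long as a camera call. They do not tell look-alikes from the thing itself.
- r.find_in(camera, target): "rect" ([left, top, width, height] in pixels, round what is visible of it).
The state is a dict: "time": time; "q": joint angles; "dq": joint speeds; "joint_efforts": joint torques, N m; "ee_pos": TCP position; "tool_rot": TCP orientation; "ft_force": force on the tool from outside, world axes, zero at the start; "torque": the same for the moment, N m; "finger_gap": finger opening in mm; "grasp_force": force on a finger pad.
Only numpy, scipy, OpenCV 4.12 (cv2) and the standard library are available. Lean on these libraries where they do the work, as an engineer would, in place of code of your own. Each camera call takes 0.05 s, during which the arm holds its last target. There are 200 camera calls.

### The job

Pick up the orange hand scanner and scan the label of the brown wooden goods shed for the collection list: hold the scanner upright with its window about 5 cm above the middle of that label, its long side in line with the label's long side, and keep it still for two seconds. Do not touch or move the shed. Then stand the scanner upright in the middle of its grey charging pad again and let go.

Things in the scene. Friction and masses are not known exactly. Their poses are not given: they have to be found in the camera images.
- scanner_grip (a point): Orange hand scanner, loose, 0.12-0.26 kg, 96 mm tall, upright on the grey pad at the start. Orange grip 28 (x) by 32 mm (y), from 34 to 96 mm above its underside; below it a black head 44 (x) by 64 mm (y), 30 mm tall, the red window in its underside. Point: on the axis of the grip near its middle, 68 mm above the underside. z up along the grip, y along the long side of head and window.
- scanner_window (a point): Centre of the scanner's window, in the middle of its underside; same axes as the grip point. The scanner looks out of it along its own -z.
- shed_label (a point): Centre of the shed's barred white label, face up, 17 mm above the bench, 40 (x) by 70 mm (y, long side), z up, at the +x end of a white plinth 200 x 100 x 16 mm. The brown shed on the plinth's -x part is 115 mm high; its roof ends 58 mm from this point. Shed and plinth: one loose piece, 0.7 kg. A green engine, silver crane and cream clock (to 165 mm high) have like plinths and labels.
- pad_top (a point): Centre of the upper face of the grey charging pad, 110 x 110 mm, 12 mm thick, flat, fixed to the bench.
Mind the look-alikes: they are no part of the job. What is shaped like the part that bears scanner_grip but pink or turquoise is not meant.

How it is judged:
By the outcome, as a careful person would: the job done as asked, in the order asked, and still so for the second after the job is handed in, with the robot touching nothing.
It also fails if it takes over 48 s, if anything falls off the work surface, if the arm or the gripper's body presses on something with over 40 N, if the wrist force passes 120 N, or if a joint passes its speed limit or range.

## Working session

There is one attempt and no reset: what is moved stays moved. The work goes in short steps, Python scripts to look and compute and a tool call to move; the robot and the scene stay as the last step left them, time stands still between calls to the robot, and variables do not carry over. Pictures are saved under pics/ and viewed, at most 12 in all, crops included, and the job is handed in when it is done.

Besides the shell and the picture viewer there is one more tool, called after "Call:" as name(argument=value, ...), one argument or row to a line, values as JSON. send_rows: Moves the arm, as the interface text tells. Its arguments: {"type":"object","properties":{"rows":{"type":"array","items":{"type":"array"}},"squeeze":{"type":"number"}},"required":["rows"]}

```bash
mkdir -p pics
cat > h.py <<'E'
import numpy as np, cv2
from bench import r
def cam(n,save=None):
    c=r.camera(n)
    if save: cv2.imwrite('pics/'+save,c['color'][:,:,::-1])
    return c
def ray(c,uv,z):
    K=np.array(c['intrinsics'],float);R=cv2.Rodrigues(np.array(c['rvec'],float))[0];t=np.array(c['tvec'],float).ravel()
    d=R.T@np.linalg.inv(K)@np.array([uv[0],uv[1],1.]);o=-R.T@t
    return o+d*(z-o[2])/d[2]
def px(c,P):
    return cv2.projectPoints(np.array(P,float).reshape(-1,1,3),np.array(c['rvec'],float),np.array(c['tvec'],float),np.array(c['intrinsics'],float),None)[0].reshape(-1,2)
E
python3 - <<'E'
from h import *
s=r.read_state();print(s['time'],s['ee_pos'],s['tool_rot'],s['finger_gap'])
ims=[]
for n in('scene','top'):
    c=cam(n,n+'1.png')
    for t in('scanner_grip','scanner_window','shed_label','pad_top'):
        for d in r.find_in(n,t):
            l,u,w,h=d['rect'];print(n,t,np.round(d['rect']),round(d['score'],2),np.round(ray(c,(l+w/2,u+h/2),17)))
E
```

```text
0.0 [ 143.23895024 -530.31159154  252.21923472] [[ 9.65381496e-01  2.60841135e-01 -6.84572428e-04]
 [ 2.60842022e-01 -9.65378911e-01  2.23563266e-03]
 [-7.77268235e-05 -2.33680366e-03 -9.99997267e-01]] 85.20528502283048
scene scanner_grip [137. 169.  29.  36.] 0.98 [ 495. -340.   17.]
scene scanner_grip [183. 139.  23.  34.] 0.85 [ 346. -263.   17.]
scene scanner_grip [119. 122.  16.  32.] 0.76 [ 336. -493.   17.]
scene scanner_grip [137. 178.  41.  37.] 0.7 [ 522. -310.   17.]
scene scanner_grip [177. 223.  19.  35.] 0.68 [ 635. -178.   17.]
scene scanner_window [182. 139.  25.  30.] 0.91 [ 340. -266.   17.]
scene scanner_window [175. 223.  20.  36.] 0.87 [ 634. -181.   17.]
scene scanner_window [117. 125.  22.  29.] 0.81 [ 341. -489.   17.]
scene scanner_window [141. 170.  26.  36.] 0.77 [ 496. -330.   17.]
scene scanner_window [149. 124.  23.  27.] 0.62 [ 304. -393.   17.]
scene shed_label [198. 153.  67.  78.] 0.84 [ 446. -114.   17.]
scene pad_top [134. 176.  43.  40.] 0.75 [ 522. -316.   17.]
top scanner_grip [382. 223.  29.  24.] 0.94 [ 357. -489.   17.]
top scanner_grip [344. 234.  30.  18.] 0.81 [ 332. -373.   17.]
top scanner_grip [288. 135.  13.  22.] 0.73 [ 643. -176.   17.]
top scanner_grip [309. 223.  28.  16.] 0.67 [ 367. -262.   17.]
top scanner_grip [331. 171.  24.  24.] 0.61 [ 521. -329.   17.]
top scanner_window [312. 224.  23.  18.] 0.84 [ 364. -263.   17.]
top scanner_window [349. 236.  24.  16.] 0.69 [ 329. -379.   17.]
top scanner_window [381. 223.  27.  27.] 0.64 [ 353. -484.   17.]
top scanner_window [331. 173.  27.  24.] 0.57 [ 515. -334.   17.]
top scanner_window [286. 133.  17.  22.] 0.54 [ 649. -174.   17.]
top shed_label [249. 165.  50.  73.] 0.82 [ 460. -107.   17.]
top pad_top [322. 164.  40.  42.] 0.68 [ 513. -323.   17.]
```

Run:
```python
import cv2
a=cv2.imread('pics/top1.png')[90:290,200:440];cv2.imwrite('pics/top1c.png',cv2.resize(a,None,fx=3,fy=3,interpolation=2))
a=cv2.imread('pics/scene1.png')[80:300,80:340];cv2.imwrite('pics/scene1c.png',cv2.resize(a,None,fx=2.7,fy=2.7,interpolation=2))
```

```text
(no output)
```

View pics/top1c.png

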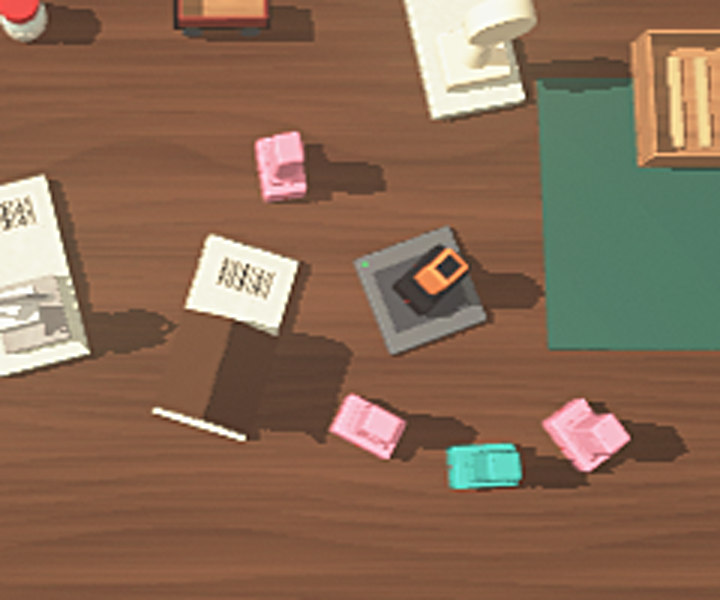

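View pics/scene1c.png

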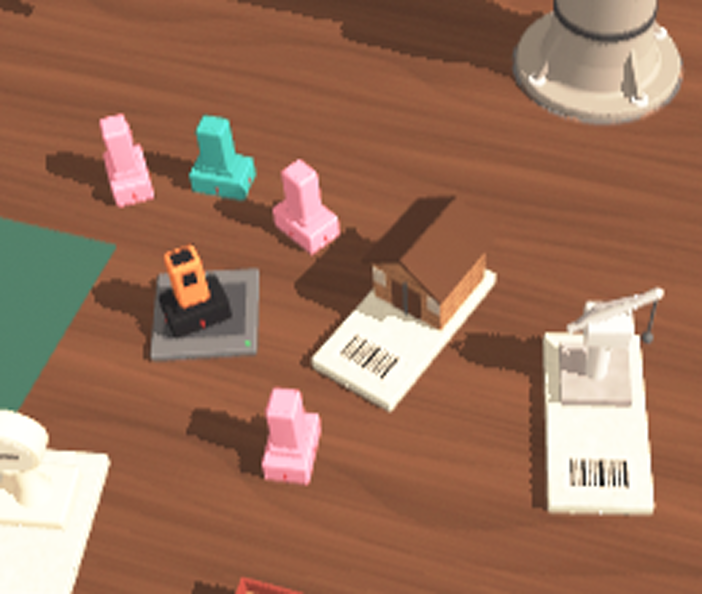

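The top crop shows the orange scanner on the grey pad at (431,277). The shed's label is at (245,278), with the white plinth corners at (208,235), (300,263) and (278,333). Pink and turquoise look-alikes stand around them. The scene view agrees.

Run:
```python
from h import *
c=cam('top')
f=lambda p,z:np.round(ray(c,(p[0]/3+200-.33,p[1]/3+90-.33),z),1)
for p in[(208,235),(300,263),(278,333),(187,307)]:print('plinth',f(p,16))
print('label',f((245,278),17))
P=[f(p,12) for p in[(355,261),(448,227),(487,318),(394,355)]];print('pad',P,np.mean(P,0))
print('griptop',f((441,270),108))
w=cam('wrist','w0.png');s=r.read_state();T=np.array(s['tool_rot'])
R=cv2.Rodrigues(np.array(w['rvec'],float))[0];o=-R.T@np.array(w['tvec'],float).ravel()
print('cam in tool',T.T@(o-s['ee_pos']),'\n',T.T@R.T,w['intrinsics'])
```

```text
plinth [569.4 -92.6  16. ]
plinth [ 539.4 -190.6   16. ]
plinth [ 464.3 -166.6   16. ]
plinth [491.6 -70.3  16. ]
label [ 522.8 -131.9   17. ]
pad [array([ 542.5, -249.9,   12. ]), array([ 580. , -350.2,   12. ]), array([ 481.7, -388.8,   12. ]), array([ 441.9, -289.3,   12. ])] [ 511.525 -319.55    12.   ]
griptop [ 516.7 -317.5  108. ]
cam in tool [  73.33258696   -0.52247121 -120.05278952] 
 [[-3.27421258e-04 -9.56909640e-01 -2.90385665e-01]
 [ 9.99999452e-01 -6.02141016e-04  8.56700223e-04]
 [-9.94637821e-04 -2.90385225e-01  9.56909312e-01]] [[310.34906919   0.         253.62786894]
 [  0.         310.34906919 192.93835678]
 [  0.           0.           1.        ]]
```

Call:
send_rows(
  rows=[
    [[0,0,0],[0.046,-0.012,0],0.085],
    [[0,0,0],[0.092,-0.024,0],0.085],
    [[0,0,0],[0.138,-0.036,0],0.085],
    [[0,0,0],[0.184,-0.048,0],0.085],
    [[0,0,0],[0.23,-0.06,0],0.085],
    [[0,0,0],[0.276,-0.072,0],0.085],
    [[0,0,0],[0.322,-0.084,0],0.085],
    [[0,0,0],[0.368,-0.096,0],0.085],
    [[0,0,0],[0.414,-0.108,0],0.085],
    [[0,0,0],[0.414,-0.108,0],0.085],
  ],
  squeeze=50,
)

```text
time: 1.85
ee_pos: [519.2, -313.6, 252.8]
tool_rot: [[0.963, 0.27, 0.002], [0.27, -0.963, 0.004], [0.003, -0.003, -1.0]]
ft_force: [-0.7, -0.3, 0.2]
finger_gap: 85.3
grasp_force: 0.0
```

Run:
```python
from h import *
s=r.read_state();print(s['time'],s['ee_pos'],s['tool_rot'],s['q'])
c=cam('wrist','w1.png')
for t in('scanner_grip','scanner_window','shed_label','pad_top'):
    for d in r.find_in('wrist',t):print(t,np.round(d['rect']),round(d['score'],2))
a=c['color'][:,:,::-1];cv2.imwrite('pics/w1b.png',cv2.resize(a,(768,576),interpolation=2))
```

```text
1.85 [ 519.168715   -313.56122873  252.83560493] [[ 0.962942    0.26969736  0.00245811]
 [ 0.26968727 -0.96294051  0.00378892]
 [ 0.00338887 -0.00298559 -0.9999898 ]] [ 0.64684039  0.43796952 -0.19332156  1.33903855  0.07863004  1.37189262
 -0.8418772 ]
scanner_grip [320. 280.  38.  70.] 0.83
scanner_grip [156. 235.  57.  84.] 0.73
scanner_grip [237. 287.  53.  59.] 0.69
scanner_grip [106.   0.  75.  55.] 0.59
scanner_window [231. 139.  68.  68.] 0.95
scanner_window [155. 235.  59.  83.] 0.94
scanner_window [318. 279.  42.  69.] 0.9
scanner_window [104.   0.  75.  53.] 0.79
scanner_window [235. 287.  55.  64.] 0.65
shed_label [  2.  66. 152. 211.] 0.69
pad_top [206. 120.  96.  94.] 0.9
```

View pics/w1b.png

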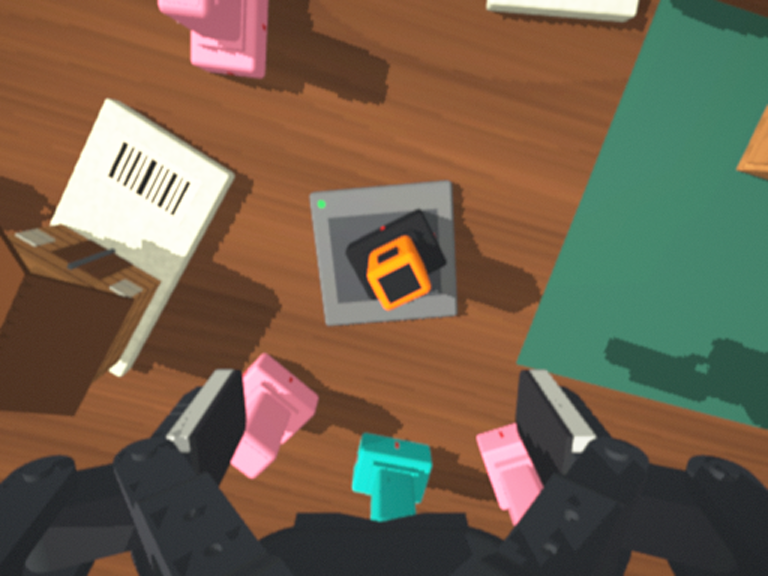

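The wrist view shows the scanner on the pad, with its head corners at (347,245), (424,210) and (446,262) and its orange top face around (402,284). The pad corners are at (310,193), (449,181), (456,315) and (325,325). The label bars span (120,143) to (178,213).

Run:
```python
from h import *
c=cam('wrist');f=lambda p,z:ray(c,(p[0]/1.5-.17,p[1]/1.5-.17),z)
def show(n,ps,z):
    P=np.array([f(p,z) for p in ps]);D=np.diff(P,axis=0)
    print(n,np.round(P[:,:2]).tolist(),'mean',np.round(P.mean(0),1),'len',np.round(np.linalg.norm(D,axis=1),1),'ang',np.round(np.degrees(np.arctan2(D[:,1],D[:,0])),1))
show('head',[(347,245),(424,210),(446,262)],42)
show('pad',[(310,193),(449,181),(456,315),(325,325)],12)
show('gtop',[(370,280),(423,262),(430,292),(385,310)],108)
show('bars',[(120,143),(188,183),(178,213),(110,175)],17)
show('plinth',[(52,220),(110,100),(234,176),(187,258)],16)
I=cv2.imread('pics/w1.png')
A=cv2.resize(I[110:225,195:315],None,fx=5,fy=5,interpolation=cv2.INTER_CUBIC)
B=cv2.resize(I[60:180,30:165],None,fx=5,fy=5,interpolation=cv2.INTER_CUBIC)
cv2.imwrite('pics/A.png',A);cv2.imwrite('pics/B.png',B)
```

```text
head [[513.0, -295.0], [552.0, -342.0], [520.0, -368.0]] mean [ 528.3 -335.    42. ] len [60.5 41.5] ang [ -50.5 -140.7]
pad [[539.0, -258.0], [575.0, -358.0], [473.0, -396.0], [437.0, -293.0]] mean [ 505.8 -326.    12. ] len [106.1 108.4 108.8] ang [ -70.2 -159.6  109.6]
gtop [[511.0, -314.0], [529.0, -342.0], [513.0, -351.0], [495.0, -328.0]] mean [ 511.8 -333.8  108. ] len [33.  19.  29.1] ang [ -55.7 -150.8  127.9]
bars [[539.0, -117.0], [523.0, -169.0], [499.0, -165.0], [514.0, -112.0]] mean [ 518.7 -140.5   17. ] len [54.2 24.6 54.7] ang [-106.8  170.2   74. ]
plinth [[469.0, -72.0], [566.0, -107.0], [537.0, -201.0], [465.0, -176.0]] mean [ 509.3 -138.7   16. ] len [103.9  98.8  75.8] ang [ -19.6 -107.3  160.7]
```

View pics/A.png

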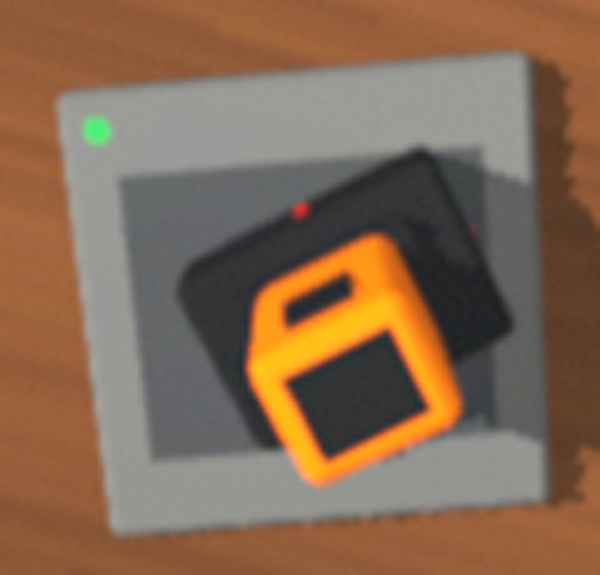

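View pics/B.png

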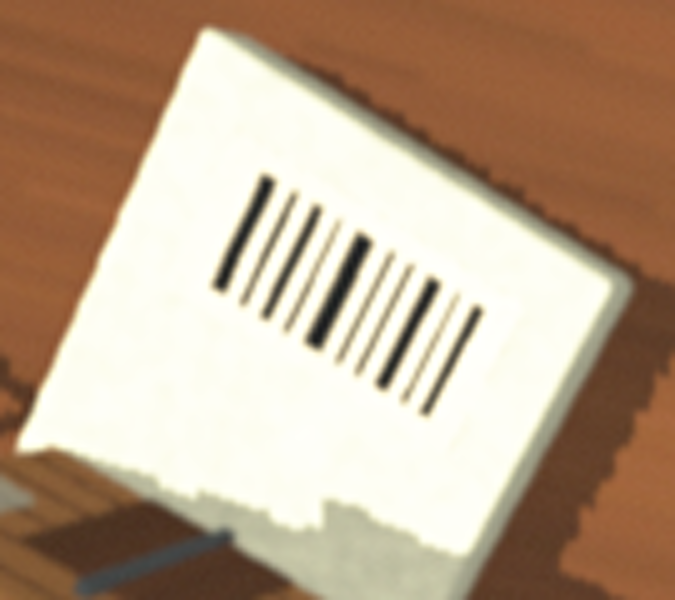

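The close crops show the pad corners at (58,95), (527,55), (547,500) and (115,535). The top face of the grip is centred near (355,395). The bars have corners at (265,177), (480,310), (428,412) and (220,290). The top and wrist views differ by about 8 mm, so I'll use the scene camera to decide between them.

Run:
```python
from h import *
c=cam('wrist')
def show(n,f,ps,z):
    P=np.array([f(p,z) for p in ps]);D=np.diff(P,axis=0)
    print(n,np.round(P[:,:2]).tolist(),'mean',np.round(P.mean(0),1),'len',np.round(np.linalg.norm(D,axis=1),1),'ang',np.round(np.degrees(np.arctan2(D[:,1],D[:,0])),1))
f=lambda p,z:ray(c,(p[0]/5-.4+195,p[1]/5-.4+110),z)
show('pad',f,[(58,95),(527,55),(547,500),(115,535)],12)
show('gtop',f,[(248,360),(395,300),(462,412),(318,486)],107)
show('screen',f,[(286,384),(388,333),(428,408),(332,460)],108)
show('head',f,[(180,280),(425,148),(513,325)],41)
f=lambda p,z:ray(c,(p[0]/5-.4+30,p[1]/5-.4+60),z)
show('bars',f,[(265,177),(480,310),(428,412),(220,290)],17)
show('plinth',f,[(20,445),(207,30),(618,285),(465,555)],16)
c=cam('scene');f=lambda p,z:ray(c,(p[0]/2.7+80-.3,p[1]/2.7+80-.3),z)
show('S pad',f,[(157,273),(259,269),(257,352),(152,358)],12)
show('S bars',f,[(352,336),(397,358),(380,377),(341,355)],17)
c=cam('top','t2.png')
s=r.read_state();T=np.array(s['tool_rot']);
print(px(c,[s['ee_pos']+T@[0,0,z] for z in(-60,22)]))
I=cv2.imread('pics/t2.png');cv2.imwrite('pics/t2c.png',cv2.resize(I[80:230,250:420],None,fx=4,fy=4,interpolation=2))
```

```text
pad [[539.0, -257.0], [575.0, -359.0], [474.0, -396.0], [437.0, -294.0]] mean [ 506.1 -326.4   12. ] len [107.4 108.  107.6] ang [ -70.3 -159.9  109.8]
gtop [[514.0, -311.0], [531.0, -334.0], [515.0, -351.0], [495.0, -330.0]] mean [ 513.7 -331.3  107. ] len [28.1 24.  29.3] ang [ -52.3 -133.9  133.5]
screen [[512.0, -319.0], [526.0, -334.0], [514.0, -345.0], [500.0, -331.0]] mean [ 513. -332.  108.] len [20.2 15.6 19.7] ang [ -47.7 -136.9  134.7]
head [[510.0, -295.0], [552.0, -339.0], [520.0, -368.0]] mean [ 527.2 -334.    41. ] len [60.  43.7] ang [ -46.6 -137.4]
bars [[540.0, -120.0], [524.0, -169.0], [498.0, -161.0], [513.0, -112.0]] mean [ 518.6 -140.4   17. ] len [52.1 27.1 50.8] ang [-108.2  162.3   72.6]
plinth [[466.0, -71.0], [567.0, -104.0], [537.0, -198.0], [466.0, -173.0]] mean [ 509.  -136.4   16. ] len [106.3  98.4  74.6] ang [ -18.3 -107.7  160.9]
S pad [[481.0, -390.0], [444.0, -286.0], [548.0, -247.0], [585.0, -348.0]] mean [ 514.4 -317.7   12. ] len [110.6 110.5 107.7] ang [109.2  20.7 -69.8]
S bars [[504.0, -158.0], [518.0, -104.0], [545.0, -114.0], [530.0, -161.0]] mean [ 524.1 -134.    17. ] len [55.  28.7 49.2] ang [  76.   -19.3 -107.2]
[[368.74335874 166.19289446]
 [359.15276351 172.64345052]]
```

View pics/t2c.png

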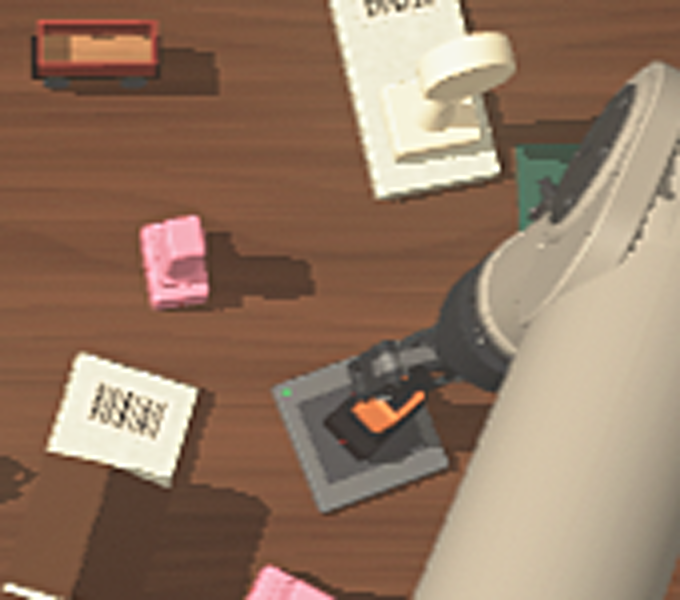

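The scene and top cameras agree, so the wrist camera has a small tilt bias. The scanner is near (521,-325) with its long axis at -47°. The label is near (524,-132) with its long axis at 73° (which is also -107°). Next I turn and descend to just above the grip for a check.

Call:
send_rows(
  rows=[
    [[0,0,-5],[0,0.002,0.015],0.085],
    [[0,0,-10],[0,0.004,0.03],0.085],
    [[0,0,-15],[0,0.006,0.045],0.085],
    [[0,0,-20],[-0.001,0.008,0.06],0.085],
    [[0,0,-24],[-0.001,0.01,0.075],0.085],
    [[0,0,-27],[-0.001,0.011,0.09],0.085],
    [[0,0,-27],[-0.001,0.011,0.1],0.085],
    [[0,0,-27],[-0.001,0.011,0.103],0.085],
    [[0,0,-27],[-0.001,0.011,0.103],0.085],
    [[0,0,-27],[-0.001,0.011,0.103],0.085],
  ],
)

```text
time: 3.55
ee_pos: [517.3, -329.8, 151.1]
tool_rot: [[0.742, 0.671, 0.001], [0.671, -0.742, -0.001], [0.0, 0.001, -1.0]]
ft_force: [-0.6, 0.6, 0.3]
finger_gap: 84.8
grasp_force: 0.0
```

Run:
```python
from h import *
s=r.read_state();print(s['time'],s['ee_pos'],s['q'])
c=cam('wrist','w3.png')
print('axis px at z108, 83', px(c,[s['ee_pos']+np.array(s['tool_rot'])@[0,0,d] for d in(s['ee_pos'][2]-108,s['ee_pos'][2]-83)])*1.5)
cv2.imwrite('pics/w3b.png',cv2.resize(c['color'][:,:,::-1],(768,576),interpolation=2))
```

```text
3.55 [ 517.32015341 -329.79764545  151.06629227] [ 0.72149005  0.52562102 -0.27020092  1.47035643  0.14651789  1.16394326
 -0.40762249]
axis px at z108, 83 [[382.15854478 349.77546564]
 [381.92168264 325.80468826]]
```

View pics/w3b.png

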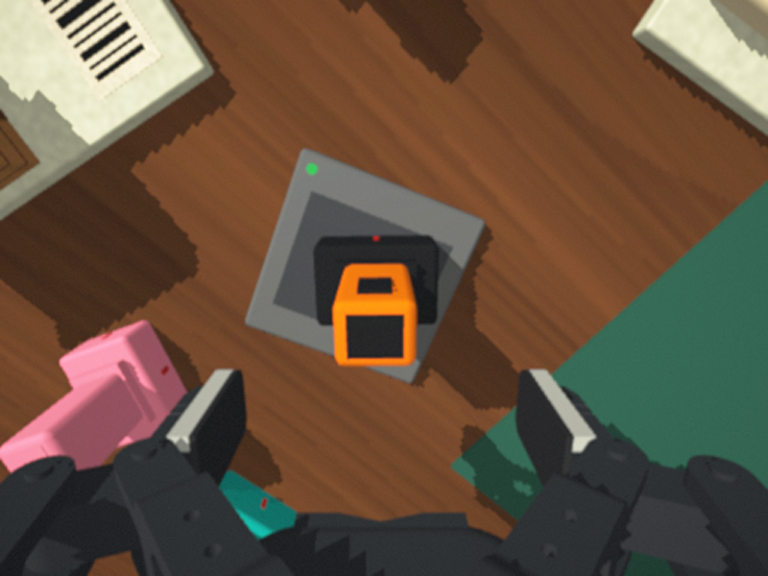

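The fingers are lined up with the grip. The grip's top face is centred at (375,337), about 5 mm ahead of the tool axis and 2 mm to its left. I'll correct for that, descend and close.

Call:
send_rows(
  rows=[
    [[0,0,0],[0.005,-0.002,0.012],0.085],
    [[0,0,0],[0.005,-0.002,0.026],0.085],
    [[0,0,0],[0.005,-0.002,0.04],0.085],
    [[0,0,0],[0.005,-0.002,0.055],0.085],
    [[0,0,0],[0.005,-0.002,0.068],0.085],
    [[0,0,0],[0.005,-0.002,0.068],0.06],
    [[0,0,0],[0.005,-0.002,0.068],0.045],
    [[0,0,0],[0.005,-0.002,0.068],0.034],
    [[0,0,0],[0.005,-0.002,0.068],0.025],
    [[0,0,0],[0.005,-0.002,0.068],0.025],
  ],
  squeeze=50,
)

```text
time: 4.85
ee_pos: [519.9, -325.1, 83.2]
tool_rot: [[0.742, 0.671, 0.002], [0.671, -0.742, -0.001], [0.001, 0.002, -1.0]]
ft_force: [-0.2, -0.7, 3.9]
finger_gap: 31.2
grasp_force: 50.3
```

Call:
send_rows(
  rows=[
    [[0,0,0],[0,0,0],0.02],
    [[0,0,0],[0,0,0],0.02],
    [[0,0,0],[0,0,0],0.02],
    [[0,0,0],[0,0,0],0.02],
    [[0,0,0],[0,0,-0.01],0.02],
    [[0,0,0],[0,0,-0.03],0.02],
    [[0,0,0],[0,0,-0.05],0.02],
    [[0,0,0],[0,0,-0.07],0.02],
    [[0,0,0],[0,0,-0.09],0.02],
    [[0,0,0],[0,0,-0.1],0.02],
  ],
)

```text
time: 6.1
ee_pos: [519.2, -324.8, 183.0]
tool_rot: [[0.742, 0.671, 0.0], [0.671, -0.742, -0.0], [0.0, 0.0, -1.0]]
ft_force: [0.3, -0.8, -2.3]
finger_gap: 31.6
grasp_force: 50.1
```

Call:
send_rows(
  rows=[
    [[0,0,4],[0.008,-0.008,-0.005],0.02],
    [[0,0,11],[0.024,-0.025,-0.01],0.02],
    [[0,0,19],[0.042,-0.044,-0.01],0.02],
    [[0,0,27],[0.06,-0.063,-0.01],0.02],
    [[0,0,35],[0.078,-0.082,-0.01],0.02],
    [[0,0,43],[0.096,-0.101,-0.01],0.02],
    [[0,0,50],[0.112,-0.118,-0.01],0.02],
    [[0,0,55],[0.125,-0.131,-0.01],0.02],
    [[0,0,58],[0.131,-0.138,-0.01],0.02],
    [[0,0,59],[0.133,-0.1395,-0.01],0.02],
  ],
)

```text
time: 7.35
ee_pos: [523.8, -131.0, 191.6]
tool_rot: [[0.957, -0.289, -0.002], [-0.289, -0.957, 0.001], [-0.002, -0.0, -1.0]]
ft_force: [-0.2, -0.5, -1.0]
finger_gap: 31.3
grasp_force: 50.0
```

Call:
send_rows(
  rows=[
    [[0,0,0],[0,0,0],0.02],
    [[0,0,0],[0,0,0],0.02],
    [[0,0,0],[0,0,0],0.02],
    [[0,0,0],[0,0,0],0.02],
    [[0,0,0],[0,0,0],0.02],
    [[0,0,0],[0,0,0],0.02],
    [[0,0,0],[0,0,0],0.02],
    [[0,0,0],[0,0,0],0.02],
    [[0,0,0],[0,0,0],0.02],
    [[0,0,0],[0,0,0],0.02],
  ],
)

```text
time: 8.6
ee_pos: [524.3, -132.1, 192.3]
tool_rot: [[0.957, -0.29, -0.0], [-0.29, -0.957, -0.0], [0.0, 0.0, -1.0]]
ft_force: [-0.2, -0.2, -0.9]
finger_gap: 31.4
grasp_force: 50.0
```

Run:
```python
from h import *
s=r.read_state();print(s['time'],s['ee_pos'],s['q'],np.degrees(np.arctan2(s['tool_rot'][1][1],s['tool_rot'][0][1])))
c=cam('wrist','w4.png');C=cam('scene','s4.png');cam('top','t4.png')
a=cv2.resize(c['color'][:,:,::-1],(768,576),interpolation=2)
cv2.imwrite('pics/w4b.png',a)
```

```text
8.6 [ 524.31233893 -132.09487629  192.29575615] [ 0.33405667  0.33991312 -0.15438694  1.62950235  0.05557215  1.17646813
 -1.69840188] -106.88000966896129
```

View pics/w4b.png

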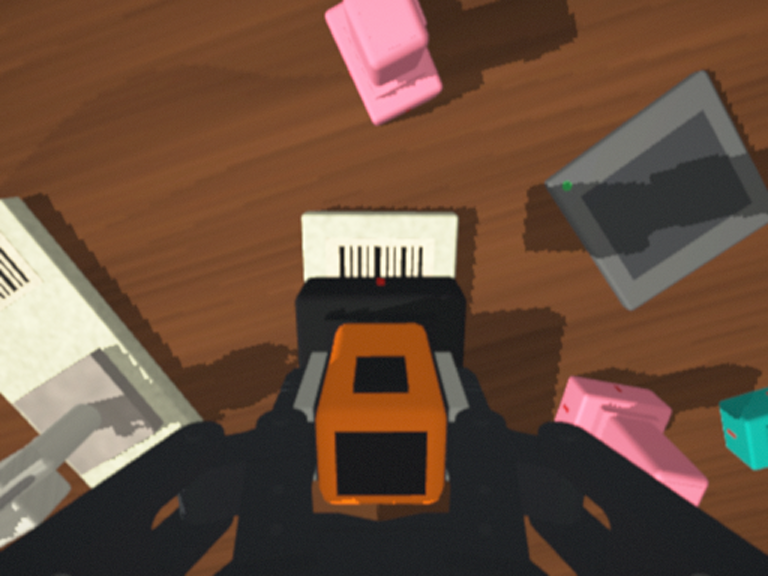

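The wrist view shows the scanner centred over the plinth. The bars span columns 340–422 with their tops at row 247, the plinth's front edge is at row 213, and the rotations match. Now I'll check the offset along x.

Run:
```python
from h import *
c=cam('wrist');s=r.read_state();T=np.array(s['tool_rot'])
for n,p,z in[('edge',(380,213),16),('barL',(340,247),17),('barR',(422,247),17),('pl',(302,213),16),('pr',(458,213),16)]:
    P=ray(c,(p[0]/1.5-.17,p[1]/1.5-.17),z);print(n,np.round(P,1),np.round(T.T@(P-s['ee_pos']),1))
print('first look: bar-far-edge / plinth edge along plinth x (label bars half ~13)')
u=np.array([.957,-.29]);
for P in[(540,-120),(524,-169),(498,-161),(513,-112),(567,-104),(537,-198)]:print(P,round(u@np.array(P),1))
```

```text
edge [ 557.1 -141.8   16. ] [ 34.1  -0.3 176.3]
barL [ 543.8 -110.8   17. ] [ 12.5 -26.1 175.3]
barR [ 528.4 -161.4   17. ] [ 12.4  26.8 175.3]
pl [571.4 -94.5  16. ] [ 34.2 -49.7 176.3]
pr [ 542.7 -189.1   16. ] [ 34.1  49.2 176.3]
first look: bar-far-edge / plinth edge along plinth x (label bars half ~13)
(540, -120) 551.6
(524, -169) 550.5
(498, -161) 523.3
(513, -112) 523.4
(567, -104) 572.8
(537, -198) 571.3
```

Call:
send_rows(
  rows=[
    [[0,0,0],[-0.001,0,0.006],0.02],
    [[0,0,0],[-0.001,0,0.014],0.02],
    [[0,0,0],[-0.001,0,0.022],0.02],
    [[0,0,0],[-0.001,0,0.03],0.02],
    [[0,0,0],[-0.001,0,0.038],0.02],
    [[0,0,0],[-0.001,0,0.045],0.02],
    [[0,0,0],[-0.001,0,0.05],0.02],
    [[0,0,0],[-0.001,0,0.053],0.02],
    [[0,0,0],[-0.001,0,0.054],0.02],
    [[0,0,0],[-0.001,0,0.054],0.02],
  ],
)

```text
time: 10.05
ee_pos: [523.5, -131.8, 138.5]
tool_rot: [[0.957, -0.29, 0.0], [-0.29, -0.957, -0.0], [0.0, -0.0, -1.0]]
ft_force: [-0.1, 0.6, -1.5]
finger_gap: 31.6
grasp_force: 50.0
```

Call:
send_rows(
  rows=[
    [[0,0,0],[0,0,0],0.02],
    [[0,0,0],[0,0,0],0.02],
    [[0,0,0],[0,0,0],0.02],
    [[0,0,0],[0,0,0],0.02],
    [[0,0,0],[0,0,0],0.02],
    [[0,0,0],[0,0,0],0.02],
    [[0,0,0],[0,0,0],0.02],
    [[0,0,0],[0,0,0],0.02],
    [[0,0,0],[0,0,0],0.02],
    [[0,0,0],[0,0,0],0.02],
  ],
)

```text
time: 11.3
ee_pos: [523.4, -131.8, 138.3]
tool_rot: [[0.957, -0.29, -0.0], [-0.29, -0.957, -0.0], [-0.0, 0.0, -1.0]]
ft_force: [-0.3, -0.2, -1.0]
finger_gap: 31.1
grasp_force: 50.0
```

Run:
```python
from h import *
s=r.read_state();print(s['time'],s['ee_pos'],s['finger_gap'])
cam('scene','s5.png');I=cv2.imread('pics/s5.png')
cv2.imwrite('pics/s5c.png',cv2.resize(I[90:260,130:330],None,fx=3.5,fy=3.5,interpolation=2))
```

```text
11.3 [ 523.35342352 -131.83679872  138.28763453] 31.143650373841794
```

View pics/s5c.png

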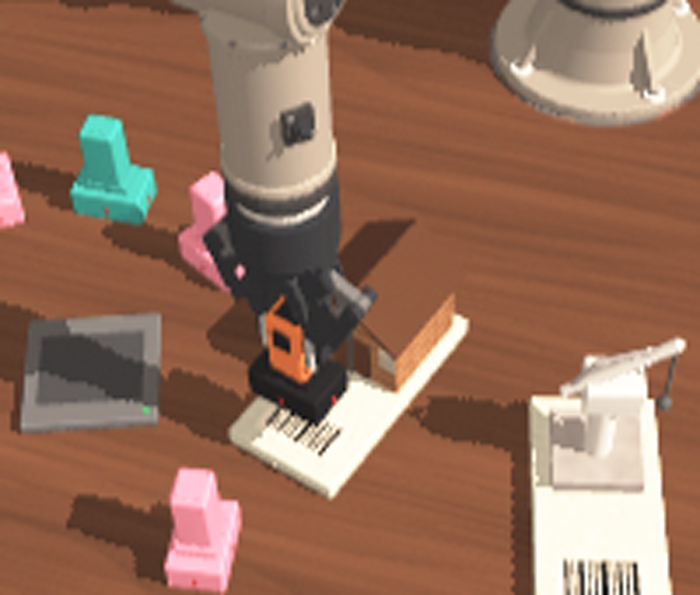

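Call:
send_rows(
  rows=[
    [[0,0,0],[0,0,0],0.02],
    [[0,0,0],[0,0,0],0.02],
    [[0,0,0],[0,0,0],0.02],
    [[0,0,0],[0,0,0],0.02],
    [[0,0,0],[0,0,0],0.02],
    [[0,0,0],[0,0,0],0.02],
    [[0,0,0],[0,0,0],0.02],
    [[0,0,0],[0,0,0],0.02],
    [[0,0,0],[0,0,0],0.02],
    [[0,0,0],[0,0,0],0.02],
  ],
)

```text
time: 12.6
ee_pos: [523.4, -131.8, 138.3]
tool_rot: [[0.957, -0.29, -0.0], [-0.29, -0.957, 0.0], [-0.0, 0.0, -1.0]]
ft_force: [0.3, -0.4, -1.1]
finger_gap: 31.8
grasp_force: 50.0
```

Call:
send_rows(
  rows=[
    [[0,0,0],[0,0,0],0.02],
    [[0,0,0],[0,0,0],0.02],
    [[0,0,0],[0,0,0],0.02],
    [[0,0,0],[0,0,0],0.02],
    [[0,0,0],[0,0,0],0.02],
    [[0,0,0],[0,0,0],0.02],
    [[0,0,0],[0,0,0],0.02],
    [[0,0,0],[0,0,0],0.02],
    [[0,0,0],[0,0,0],0.02],
    [[0,0,0],[0,0,0],0.02],
  ],
)

```text
time: 13.85
ee_pos: [523.4, -131.8, 138.3]
tool_rot: [[0.957, -0.29, -0.0], [-0.29, -0.957, -0.0], [-0.0, 0.0, -1.0]]
ft_force: [0.7, -0.2, -1.7]
finger_gap: 31.4
grasp_force: 50.0
```

The scene view shows the scanner held upright over the barred label and clear of the shed. It has been still for more than 2 s. Next I lift straight up, and refine the pad centre from the earlier wrist picture.

Call:
send_rows(
  rows=[
    [[0,0,0],[0,0,-0.004],0.02],
    [[0,0,0],[0,0,-0.012],0.02],
    [[0,0,0],[0,0,-0.02],0.02],
    [[0,0,0],[0,0,-0.028],0.02],
    [[0,0,0],[0,0,-0.036],0.02],
    [[0,0,0],[0,0,-0.044],0.02],
    [[0,0,0],[0,0,-0.05],0.02],
    [[0,0,0],[0,0,-0.054],0.02],
    [[0,0,0],[0,0,-0.054],0.02],
    [[0,0,0],[0,0,-0.054],0.02],
  ],
)

```text
time: 15.1
ee_pos: [523.1, -131.8, 192.0]
tool_rot: [[0.957, -0.29, -0.001], [-0.29, -0.957, 0.0], [-0.001, 0.0, -1.0]]
ft_force: [0.7, -0.6, -1.3]
finger_gap: 31.5
grasp_force: 50.0
```

Run:
```python
from h import *
c=cam('wrist');s=r.read_state();T=np.array(s['tool_rot'])
P=[ray(c,(p[0]/1.5-.17,p[1]/1.5-.17),12) for p in[(704,71),(630,308),(548,184)]]
print(np.round(P,1),'mid',(P[0]+P[1])/2)
m=np.array([512,-319.5,0]);print(s['time'],s['ee_pos'],T.T@(m-s['ee_pos']), T.T@((P[0]+P[1])/2-s['ee_pos']))
```

```text
[[ 579.5 -348.4   12. ]
 [ 444.  -285.7   12. ]
 [ 541.9 -247.9   12. ]] mid [ 511.72608864 -317.02676905   12.        ]
15.15 [ 523.07953942 -131.76554054  191.89469128] [ 44.07232846 182.84844693 191.87139267] [ 43.08170662 180.56226484 179.87206191]
```

Call:
send_rows(
  rows=[
    [[0,0,-2],[0.002,0.009,0],0.02],
    [[0,0,-6],[0.007,0.03,0],0.02],
    [[0,0,-11],[0.013,0.055,0],0.02],
    [[0,0,-16],[0.019,0.08,0],0.02],
    [[0,0,-21],[0.025,0.105,0],0.02],
    [[0,0,-26],[0.031,0.13,0],0.02],
    [[0,0,-31],[0.037,0.154,0],0.02],
    [[0,0,-35],[0.042,0.172,0],0.02],
    [[0,0,-37],[0.044,0.18,0],0.02],
    [[0,0,-37],[0.044,0.182,0],0.02],
  ],
)

```text
time: 16.4
ee_pos: [512.1, -319.6, 191.7]
tool_rot: [[0.94, 0.342, -0.001], [0.342, -0.94, 0.0], [-0.001, -0.001, -1.0]]
ft_force: [-0.4, -0.0, -1.8]
finger_gap: 31.7
grasp_force: 49.9
```

Call:
send_rows(
  rows=[
    [[0,0,0],[0,0,0],0.02],
    [[0,0,0],[0,0,0],0.02],
    [[0,0,0],[0,0,0.012],0.02],
    [[0,0,0],[0,0,0.024],0.02],
    [[0,0,0],[0,0,0.036],0.02],
    [[0,0,0],[0,0,0.048],0.02],
    [[0,0,0],[0,0,0.058],0.02],
    [[0,0,0],[0,0,0.064],0.02],
    [[0,0,0],[0,0,0.066],0.02],
    [[0,0,0],[0,0,0.066],0.02],
  ],
)

```text
time: 17.65
ee_pos: [512.8, -318.9, 126.5]
tool_rot: [[0.939, 0.344, 0.0], [0.344, -0.939, -0.0], [0.0, 0.0, -1.0]]
ft_force: [1.0, 0.2, -1.4]
finger_gap: 31.4
grasp_force: 49.9
```

Run:
```python
from h import *
c=cam('wrist','w6.png');s=r.read_state();T=np.array(s['tool_rot']);p=np.array(s['ee_pos']);print(s['time'],p,np.degrees(np.arctan2(T[1,1],T[0,1])))
a=cv2.resize(c['color'][:,:,::-1],(768,576),interpolation=2)
cv2.imwrite('pics/w6b.png',a)
```

```text
17.7 [ 512.89937872 -318.93141538  126.70085212] -69.88351943186788
```

View pics/w6b.png

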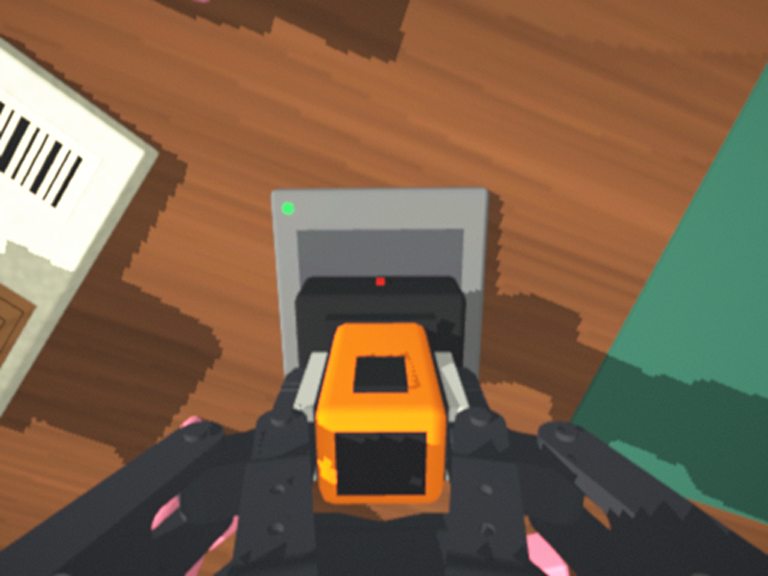

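The pad is centred under the scanner: it spans columns 272–488 with its far edge at row 189, within 1 mm of centre. I'll lower and release.

Call:
send_rows(
  rows=[
    [[0,0,0],[0,0,0.008],0.02],
    [[0,0,0],[0,0,0.017],0.02],
    [[0,0,0],[0,0,0.026],0.02],
    [[0,0,0],[0,0,0.033],0.02],
    [[0,0,0],[0,0,0.038],0.02],
    [[0,0,0],[0,0,0.041],0.02],
    [[0,0,0],[0,0,0.043],0.02],
    [[0,0,0],[0,0,0.0435],0.02],
    [[0,0,0],[0,0,0.0435],0.02],
    [[0,0,0],[0,0,0.0435],0.02],
  ],
)

```text
time: 18.95
ee_pos: [512.8, -318.8, 83.2]
tool_rot: [[0.939, 0.344, 0.0], [0.344, -0.939, -0.0], [0.0, 0.0, -1.0]]
ft_force: [-0.7, -0.2, 1.4]
finger_gap: 31.6
grasp_force: 50.0
```

Contact is just made.

Call:
send_rows(
  rows=[
    [[0,0,0],[0,0,0],0.036],
    [[0,0,0],[0,0,0],0.045],
    [[0,0,0],[0,0,0],0.06],
    [[0,0,0],[0,0,0],0.08],
    [[0,0,0],[0,0,0],0.085],
    [[0,0,0],[0,0,0],0.085],
    [[0,0,0],[0,0,-0.01],0.085],
    [[0,0,0],[0,0,-0.03],0.085],
    [[0,0,0],[0,0,-0.05],0.085],
    [[0,0,0],[0,0,-0.07],0.085],
  ],
)

```text
time: 20.2
ee_pos: [512.8, -318.9, 154.3]
tool_rot: [[0.939, 0.344, 0.001], [0.344, -0.939, -0.001], [0.001, 0.001, -1.0]]
ft_force: [0.2, -0.4, 0.0]
finger_gap: 85.1
grasp_force: 0.0
```

Call:
send_rows(
  rows=[
    [[0,0,0],[0,0,-0.02],0.085],
    [[0,0,0],[0,0,-0.05],0.085],
    [[0,0,0],[0,0,-0.08],0.085],
    [[0,0,0],[0,0,-0.1],0.085],
    [[0,0,0],[0,0,-0.1],0.085],
    [[0,0,0],[0,0,-0.1],0.085],
    [[0,0,0],[0,0,-0.1],0.085],
    [[0,0,0],[0,0,-0.1],0.085],
    [[0,0,0],[0,0,-0.1],0.085],
    [[0,0,0],[0,0,-0.1],0.085],
  ],
)

```text
time: 21.45
ee_pos: [512.6, -318.7, 252.6]
tool_rot: [[0.939, 0.344, -0.0], [0.344, -0.939, 0.0], [-0.0, -0.0, -1.0]]
ft_force: [-0.2, -0.1, -0.5]
finger_gap: 85.2
grasp_force: 0.0
```

Run:
```python
from h import *
c=cam('wrist','w7.png');s=r.read_state();print(s['time'],s['ee_pos'],s['finger_gap'])
cv2.imwrite('pics/w7b.png',cv2.resize(c['color'][:,:,::-1],(768,576),interpolation=2))
```

```text
21.5 [ 512.61311242 -318.74468221  252.70220838] 85.16717695594954
```

View pics/w7b.png

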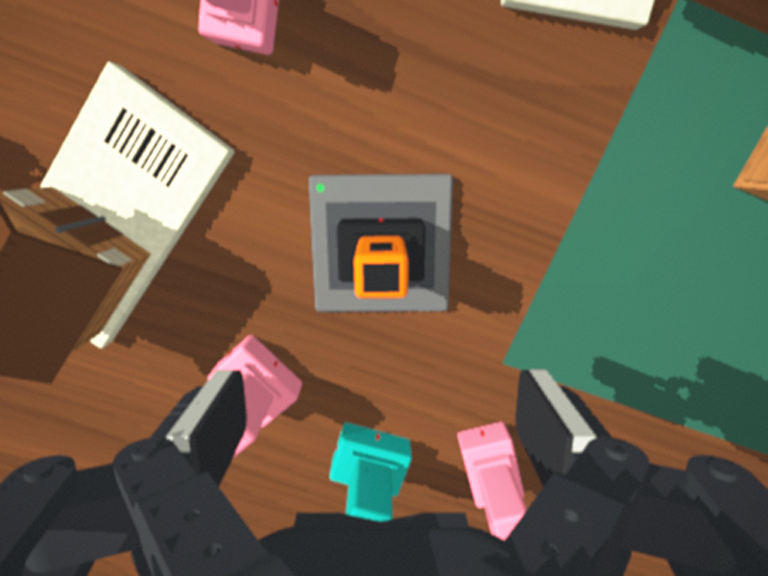

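The scanner stands upright in the middle of the pad at (381,250), with the gripper open and clear.

```bash
python3 -c "
from bench import r
print(r.job_done())"
```

```text
the job is handed in; nothing more can be done
None
```

The orange scanner was held still about 5 cm above the shed's label for over 3 seconds, then stood upright in the middle of its grey pad and released; the job was handed in at about 21.5 s of the 48 s limit.

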